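# Open the hasped grow box to air the seedlings

## Robot

A 6-joint arm with a two-finger parallel gripper is mounted at the origin on the work surface. World frame = base frame: x ahead of the robot, y to its left, z up, the work surface at z = 0. Lengths are in mm, angles in rad, forces in N, time in s.
With the tool pointing down it reaches from about 300 to 775 mm from the base axis. Payload 14.6 kg.
Tool frame: the origin (TCP) lies on the centre line of the jaws, within the pads' length; the fingertips stand 14 mm ahead of it and the grasp point (between the pads) lies 5 mm behind it (bot.finger_overhang is the distance from the TCP to the fingertips, in mm); y points along the fingers, x is the direction in which the jaws open and shut, and the axes are right-handed (so a half turn about y gives the same grasp; the last joint's range is limited). The gripper opens to 85 mm and grips with 20 to 120 N. Pads are 22 mm wide; open, the fingers measure 114 mm over their backs; the gripper's body (76 mm by 85 mm) begins 54 mm behind the grasp point. The pads swing forward as they close: fully open they stand 13 mm farther back than shut.
Start: joints at [1.151, 0.3, 1.521, -0, 1.321, -0.067], TCP at [190.037, 516.116, 206.781] pointing down, gripper open.
Joint ranges: [-3.03, 3.03], [-0.79, 2.21], [0.23, 2.52], [-1.04, 4.18], [0, 3.07], [-2.55, 2.55]. Speed limits (rad/s): [2.22, 2.22, 2.57, 3.14, 3.14, 3.14].

## Interface

Orientations are given as a unit quaternion [w, x, y, z].
In Python, from bench import bot, eoat, ik, viewer, ticket, sensors gives the robot as it stands. Calls block until the motion is done:
- bot.movep(position, orientation): joint-space move of the TCP to a pose.
- bot.line_to(position, attitude=None, vel=150, f_stop=None): straight line of the TCP; attitude=None keeps the orientation; vel is the mean speed in mm/s. With f_stop (N) it stops when the force on the tool has changed by that much, and returns True; else False.
- bot.set_joints(angles): joint-space move.
- eoat.move_gripper(opening): opening from 0.0 (shut) to 1.0 (fully open); the grip force is fixed at half the most; returns when the fingers have stopped.
- bot.hold(seconds).
- ik(position, orientation): joint angles nearest the present ones, or None.
- viewer.capture(name): name is "scene" or "top" or "wrist"; returns a dict with "pixels" (480x640x3 uint8, red, green, blue), "vertical_fov" (degrees; the focal length in pixels is half the picture's height over the tangent of half this angle, whatever the lens; pixels are square), "cx", "cy" (the principal point, pixels), "k1" (the pictures are not rectified: a ray, as slopes to the right and down, at radius r is drawn at 1 + k1 r^2 times it, then the intrinsics apply), "xyz" and "attitude" of the camera in the world. Camera axes: x right, y up, looking along -z (the intrinsics and any distortion apply to the point x, -y, -z); pixel columns grow to the right and rows downward; lengths in mm; the calibration is good to about 2 mm. A picture is of the moment at which its call begins. There is no depth.
A pose or a line that the arm cannot do raises bot.Unreachable and nothing moves.
- ticket.close_job(): hands the job in, once; it reports no verdict.
Readings, each from a call of its own:
- sensors.current_time_s(): time.
- sensors.current_qpos(): joint angles.
- sensors.current_dq(): joint speeds.
- sensors.current_effort(): joint torques, N m.
- sensors.current_position(): TCP position.
- sensors.current_ee_rot(): TCP orientation.
- sensors.current_wrist_force(): force on the tool from outside, world axes, zero at the start.
- sensors.current_ft_torque(): the same for the moment, N m.
- sensors.current_gripper_width(): opening from 0.0 (shut) to 1.0 (fully open).
Only numpy, scipy, OpenCV 4.12 (cv2) and the standard library are available. Lean on these libraries where they do the work, as an engineer would, in place of code of your own. Each camera call takes 0.05 s, during which the arm holds its last target.

## Task

The seedlings on the electronics bench need air. On the grow box (the taller of the two chests, with the clear lid), flip the hasp up off its staple and swing it well back past upright, towards the front; only then raise the lid to at least 60 degrees, and let go so that it stands open. Do not touch the low, solid parts case.

Things in the scene. Friction and masses are not known exactly. Their poses are not given: they have to be found in the camera images.
- growbox: The grow box, fixed: clear walls and lid, black edges, seedling pots inside; 260 mm deep (x), 200 wide (y), 130 high. Origin: centre of its underside; its -x side is the front, facing the robot within 18 degrees. Top at z = 130: a fixed black deck in front (x -130 to -66 mm), the lid behind it. Hasp hinge: along y through x -85, z 142 mm. Lid hinge: along y through x 130, z 130 mm.
- hasp_tab (a point): Pinch point of the hasp's upright steel finger tab, on the box's centre line, 26 mm above the strap and 65 mm from the hasp hinge (at x -20, z 168 mm of the box when flat). Tab 26 mm long (x), 12 mm thick (y: pinch across it), top 18 mm above this point; the strap below it is only 12 mm wide, nearer the hinge 36 mm with a slot over the lid's wire staple.
- lid_grip (a point): Pinch point of the upright black fin on the lid's centre line, 30 mm above the lid and 95 mm from the lid hinge (at x 35, z 160 mm of the box when shut). Fin 32 mm long (x), 14 mm thick (y: pinch across it), 46 mm high; its top is 16 mm above this point.
- growbox_hasp (a joint): Angle of the hasp (rad): 0 = flat on the staple (may start up to 0.12 open), 1.57 = upright, growing as the tab swings up and over to the front (-x) of the box; stop at 2.3. A stiff hinge, about 0.1 N m: it stays at any angle where it is left.
- growbox_lid (a joint): Angle of the lid (rad): 0 = shut, growing as its front edge rises; stop at 1.75. A stiff friction hinge, about 0.5 N m: it stays at any angle where it is left. The lid weighs about 0.3 kg; some 8 N lifts it at the grip.
- partscase: The other chest, to be left alone: solid grey walls and lid, the same plan size, hasp and grip, but only 85 mm high; on the other side of the robot's centre line. Origin: centre of its underside; axes as for the grow box.

How it is judged (in metres and radians):
On the way, in this order (a step that is already met when the one before it is completed fails the run):
1. the hasp is swung back past upright (over 100 degrees) while the lid is still shut (value of joint growbox_hasp above 1.75 rad and value of joint growbox_lid below 0.1 rad), for 0.2 s.
2. the lid is raised beyond 50 degrees (value of joint growbox_lid above 0.88 rad), for 0.2 s.
At the end, for the whole second after the job is handed in: The grow box's lid stands still, raised by 60 degrees (10 degrees less is allowed), and its hasp is still folded back past upright (over 97 degrees), with the robot clear of everything (value of joint growbox_hasp above 1.7 rad and value of joint growbox_lid above 0.88 rad and velocity of joint growbox_lid between -0.05 and 0.05 rad/s); the robot touches nothing.
It fails at once if the lid is forced up (over 9 degrees) while the hasp is not yet swung clear (under 80 degrees) (value of joint growbox_lid above 0.16 rad and value of joint growbox_hasp below 1.4 rad).
It fails at once if the parts case is touched with more than 3 N (contact force between partscase and the fingers above 3 N or contact force between partscase and the arm above 3 N).
It also fails if it takes over 54 s, if anything falls off the work surface, if the arm or the gripper's body presses on something with over 40 N, if the wrist force passes 120 N, or if a joint passes its speed limit or range.

## Working session

There is one attempt and no reset: what is moved stays moved. The work goes in short steps, each a Python script; the robot and the scene stay as the last script left them, time stands still between calls to the robot, and variables do not carry over. Pictures are saved under pics/ and viewed, and the job is handed in when it is done.

```bash
mkdir -p pics; cat > h.py <<'E'
import numpy as np,cv2
from bench import bot, eoat, ik, viewer, ticket, sensors
from scipy.spatial.transform import Rotation as R
def rot(q): return R.from_quat([q[1],q[2],q[3],q[0]])
def quat(r):
    q=r.as_quat(); return [q[3],q[0],q[1],q[2]]
def K(c):
    f=240/np.tan(np.radians(c["vertical_fov"])/2)
    return np.array([[f,0,c["cx"]],[0,f,c["cy"]],[0,0,1.]])
def ray(c,uv):
    p=cv2.undistortPoints(np.array([[uv]],float),K(c),np.array([c["k1"],0,0,0.]))[0,0] if False else None
    k=K(c); d=np.array([(uv[0]-k[0,2])/k[0,0],(uv[1]-k[1,2])/k[1,1]]); u=d.copy()
    for _ in range(30): u=d/(1+c["k1"]*(u@u))
    v=rot(c["attitude"]).apply([u[0],-u[1],-1.])
    return np.array(c["xyz"]),v
def onplane(c,uv,z):
    o,v=ray(c,uv); return o+v*(z-o[2])/v[2]
def proj(c,P):
    q=rot(c["attitude"]).inv().apply(np.atleast_2d(P)-np.array(c["xyz"]))
    s=np.c_[q[:,0]/-q[:,2],-q[:,1]/-q[:,2]]
    s=s*(1+c["k1"]*(s**2).sum(1,keepdims=True)); k=K(c)
    return s*k[0,0]+k[:2,2]
def save(c,n): cv2.imwrite("pics/"+n+".png",c["pixels"][:,:,::-1])
E
python3 - <<'E'
from h import *
import pickle
C={}
for n in ["scene","top","wrist"]:
    c=viewer.capture(n); C[n]=c; save(c,n+"0"); print(n,{k:v for k,v in c.items() if k!="pixels"})
pickle.dump(C,open("c0.pkl","wb"))
print(sensors.current_time_s(),sensors.current_ee_rot())
E
```

```text
scene {'vertical_fov': 47.415806543265894, 'cx': 312.5150785549004, 'cy': 243.17634133787394, 'k1': -0.159077392345849, 'xyz': array([1165.082814  , -173.18049444,  835.86349174]), 'attitude': array([0.74200667, 0.28615727, 0.20956705, 0.56887764])}
top {'vertical_fov': 55.586458991417864, 'cx': 322.2040310124912, 'cy': 241.89173266869904, 'k1': -0.11969085503730233, 'xyz': array([457.05935201,   6.6674995 , 795.13826078]), 'attitude': array([-0.69548565, -0.04875835,  0.06470328,  0.71395786])}
wrist {'vertical_fov': 61.30080833908488, 'cx': 321.86940438489523, 'cy': 239.01441945150202, 'k1': -0.060127538530274076, 'xyz': array([116.00770844, 542.7837595 , 373.84617584]), 'attitude': array([ 0.81044118, -0.12804991, -0.08844653,  0.56477033])}
0.15 [-0.57982255  0.58014633  0.40421975 -0.40477455]
```

View pics/scene0.png

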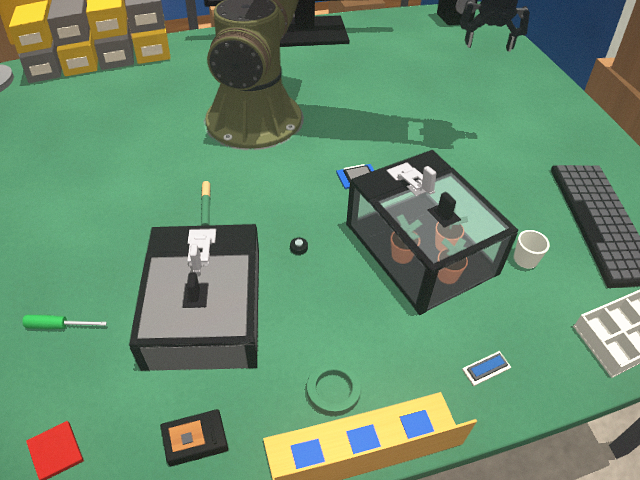

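View pics/top0.png

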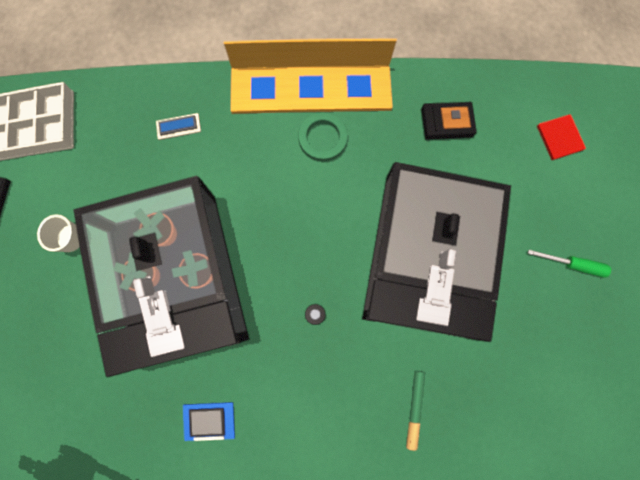

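View pics/wrist0.png

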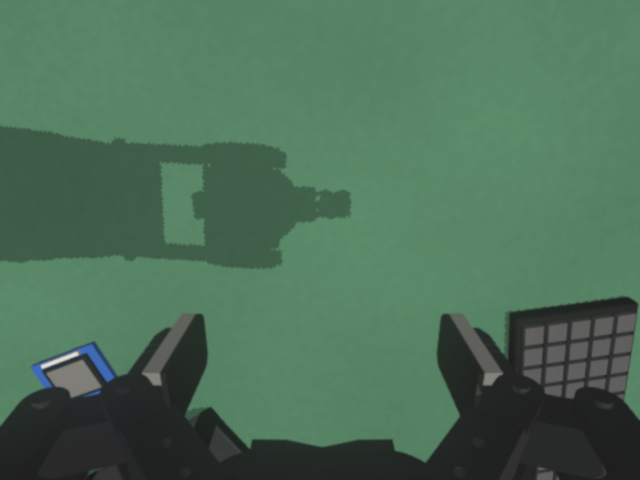

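The scene view shows the clear-lidded grow box around (430,230) and the grey case around (197,297). In the top view the grow box is at upper-left (76–245, 180–373) with a white hasp near (155,315) and a black fin near (145,250). I'll zoom in to pick its corners.

```bash
python3 - <<'E'
import cv2
a=cv2.imread("pics/top0.png")[165:385,65:265]; cv2.imwrite("pics/top0z.png",cv2.resize(a,(545,600),interpolation=cv2.INTER_CUBIC))
a=cv2.imread("pics/scene0.png")[140:320,330:530]; cv2.imwrite("pics/scene0z.png",cv2.resize(a,(660,594),interpolation=cv2.INTER_CUBIC))
E
```

```text
(no output)
```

View pics/top0z.png

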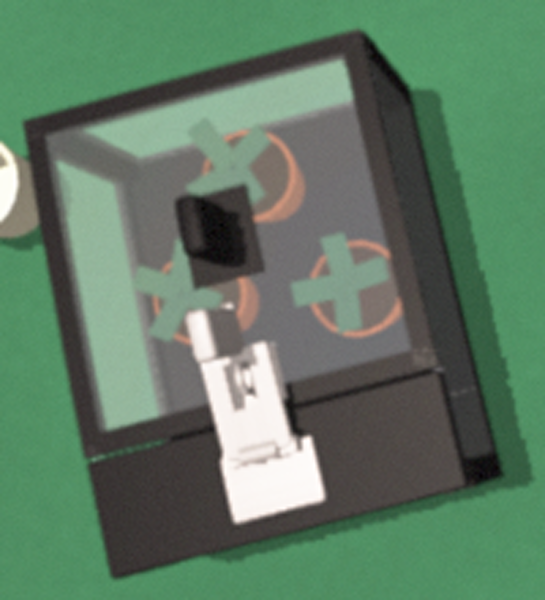

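View pics/scene0z.png

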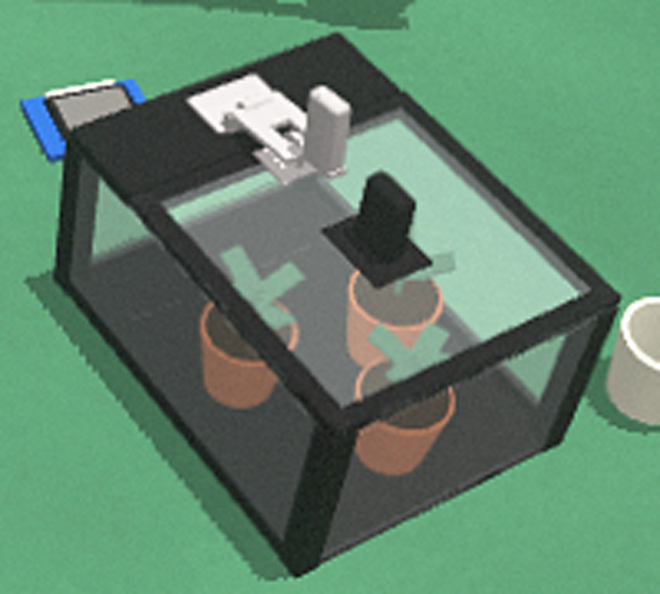

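```bash
cat > est.py <<'E'
from h import *
import pickle
C=pickle.load(open("c0.pkl","rb"))
def fit(box,W):
    # rigid 2D fit of box to W
    b=np.array(box);w=np.array(W)[:,:2];bc=b.mean(0);wc=w.mean(0)
    H=(b-bc).T@(w-wc);t=np.arctan2(H[0,1]-H[1,0],H[0,0]+H[1,1])
    Rm=np.array([[np.cos(t),-np.sin(t)],[np.sin(t),np.cos(t)]]);o=wc-Rm@bc
    return o,t,np.linalg.norm(w-(b@Rm.T+o),axis=1)
box=[(130,100),(130,-100),(-130,-100),(-130,100)]
pt=np.array([(25,122),(357,33),(467,487),(113,577)])/2.725+[65,165]
ps=np.array([(618,300),(343,420),(72,130),(340,35)])/3.3+[330,140]
for n,p in (("top",pt),("scene",ps)):
    W=[onplane(C[n],q,130) for q in p]
    o,t,r=fit(box,W); print(n,np.round(W,0).tolist(),o.round(1),np.degrees(t).round(2),r.round(1))
    T=lambda x,y:o+np.array([np.cos(t)*x-np.sin(t)*y,np.sin(t)*x+np.cos(t)*y])
    for nm,P in (("tabtop",(-20,0,186)),("tab",(-20,0,168)),("fintop",(35,0,176))):
        w=[*T(P[0],P[1]),P[2]]
        print(nm,np.round(w,1),[ (k,proj(C[k],w).round(1).tolist()) for k in("top","scene")])
E
python3 est.py
```

```text
top [[624.0, 371.0, 130.0], [669.0, 180.0, 130.0], [419.0, 118.0, 130.0], [374.0, 310.0, 130.0]] [521.7 244.4] 13.68 [1.5 2.8 1.2 2.3]
tabtop [502.2 239.7 186. ] [('top', [[139.9, 285.3]]), ('scene', [[429.5, 173.3]])]
tab [502.2 239.7 168. ] [('top', [[144.6, 286.2]]), ('scene', [[427.9, 180.7]])]
fintop [555.7 252.7 176. ] [('top', [[134.6, 247.5]]), ('scene', [[447.2, 195.8]])]
scene [[630.0, 371.0, 130.0], [668.0, 186.0, 130.0], [425.0, 120.0, 130.0], [381.0, 312.0, 130.0]] [526. 247.] 13.52 [4.1 9.2 2.  4.8]
tabtop [506.5 242.3 186. ] [('top', [[138.1, 282.1]]), ('scene', [[431.8, 174.6]])]
tab [506.5 242.3 168. ] [('top', [[142.9, 283.1]]), ('scene', [[430.1, 182.0]])]
fintop [560.  255.2 176. ] [('top', [[133.0, 244.5]]), ('scene', [[449.5, 197.2]])]
```

```bash
cat >> h.py <<'E'
O=np.array([522.5,245.,0]); YAW=np.radians(13.6)
RB=R.from_euler("z",YAW)
def W(x,y,z): return RB.apply([x,y,z])+O
def att(p,s):  # pitch p rad, s=+-1 jaw sign
    yt=np.array([np.sin(p),0,-np.cos(p)]); xt=np.array([0,s,0.]); zt=np.cross(xt,yt)
    return quat(RB*R.from_matrix(np.c_[xt,yt,zt]))
def tcp(g,p): return W(*g)+5*RB.apply([np.sin(p),0,-np.cos(p)])
def hasp(a): # tab pinch point at hasp angle
    return np.array([-85+65*np.cos(a)-26*np.sin(a),0,142+65*np.sin(a)+26*np.cos(a)])
def lid(a):
    return np.array([130-95*np.cos(a)+30*np.sin(a),0,130+95*np.sin(a)+30*np.cos(a)])
D=np.radians
E
python3 - <<'E'
from h import *
print(rot(sensors.current_ee_rot()).as_matrix().round(2).tolist())
for s in (1,-1):
    for p0 in (-30,-15,0,20):
        print("hasp",s,p0,["ok" if ik(tcp(hasp(D(a)),D(a+p0)),att(D(a+p0),s)) is not None else "--" for a in range(0,121,10)])
    for p0 in (0,20,30,40,50,60):
        print("lid",s,p0,["ok" if ik(tcp(lid(D(a)),D(p0-a)),att(D(p0-a),s)) is not None else "--" for a in range(0,76,5)])
E
```

```text
[[0.35, -0.0, -0.94], [0.94, -0.0, 0.35], [-0.0, -1.0, 0.0]]
hasp 1 -30 ['ok', 'ok', 'ok', 'ok', 'ok', 'ok', 'ok', 'ok', 'ok', '--', 'ok', '--', '--']
hasp 1 -15 ['ok', 'ok', 'ok', 'ok', 'ok', 'ok', 'ok', '--', 'ok', 'ok', '--', '--', '--']
hasp 1 0 ['ok', 'ok', 'ok', 'ok', 'ok', 'ok', '--', 'ok', 'ok', '--', '--', 'ok', 'ok']
hasp 1 20 ['ok', 'ok', 'ok', 'ok', '--', 'ok', 'ok', 'ok', 'ok', 'ok', 'ok', 'ok', 'ok']
lid 1 0 ['ok', 'ok', 'ok', 'ok', 'ok', 'ok', 'ok', 'ok', 'ok', '--', '--', '--', '--', '--', '--', '--']
lid 1 20 ['ok', 'ok', 'ok', 'ok', 'ok', 'ok', 'ok', 'ok', 'ok', 'ok', 'ok', 'ok', '--', '--', '--', '--']
lid 1 30 ['ok', 'ok', 'ok', 'ok', 'ok', 'ok', 'ok', 'ok', 'ok', 'ok', 'ok', 'ok', 'ok', '--', '--', '--']
lid 1 40 ['ok', 'ok', 'ok', 'ok', 'ok', 'ok', 'ok', 'ok', 'ok', 'ok', 'ok', 'ok', 'ok', 'ok', '--', '--']
lid 1 50 ['--', 'ok', 'ok', 'ok', 'ok', 'ok', 'ok', 'ok', 'ok', 'ok', 'ok', 'ok', 'ok', 'ok', 'ok', 'ok']
lid 1 60 ['ok', '--', 'ok', 'ok', 'ok', 'ok', 'ok', 'ok', 'ok', 'ok', 'ok', 'ok', 'ok', 'ok', 'ok', 'ok']
hasp -1 -30 ['ok', 'ok', 'ok', 'ok', 'ok', 'ok'
[... 254 characters left out ...]
'--', '--', 'ok', 'ok', 'ok', 'ok', 'ok', 'ok', 'ok', 'ok']
lid -1 0 ['ok', 'ok', 'ok', 'ok', 'ok', 'ok', 'ok', 'ok', 'ok', '--', '--', '--', '--', '--', '--', '--']
lid -1 20 ['ok', 'ok', 'ok', 'ok', 'ok', 'ok', 'ok', 'ok', 'ok', 'ok', 'ok', 'ok', '--', '--', '--', '--']
lid -1 30 ['ok', 'ok', 'ok', 'ok', 'ok', 'ok', 'ok', 'ok', 'ok', 'ok', 'ok', 'ok', 'ok', '--', '--', '--']
lid -1 40 ['ok', 'ok', 'ok', 'ok', 'ok', 'ok', 'ok', 'ok', 'ok', 'ok', 'ok', 'ok', 'ok', 'ok', '--', '--']
lid -1 50 ['--', 'ok', 'ok', 'ok', 'ok', 'ok', 'ok', 'ok', 'ok', 'ok', 'ok', 'ok', 'ok', 'ok', 'ok', 'ok']
lid -1 60 ['ok', '--', '--', 'ok', 'ok', 'ok', 'ok', 'ok', 'ok', 'ok', 'ok', 'ok', 'ok', 'ok', 'ok', 'ok']
```

```bash
python3 - <<'E'
from h import *
np.set_printoptions(suppress=True,linewidth=150)
for p0 in (-30,-15,0):
  for a in range(0,111,10):
    j=ik(tcp(hasp(D(a)),D(a+p0)),att(D(a+p0),1)); print("h",p0,a,None if j is None else np.round(j,2))
for a in range(0,76,5):
    j=ik(tcp(lid(D(a)),D(40-a)),att(D(40-a),1)); print("l",a,None if j is None else np.round(j,2))
E
```

```text
h -30 0 [ 0.35  0.67  1.16  0.06  1.83 -1.46]
h -30 10 [ 0.36  0.54  1.3   0.04  1.65 -1.45]
h -30 20 [ 0.37  0.41  1.44  0.02  1.47 -1.44]
h -30 30 [ 0.39  0.28  1.58 -0.    1.28 -1.42]
h -30 40 [ 0.4   0.16  1.72 -0.03  1.09 -1.39]
h -30 50 [ 0.42  0.04  1.87 -0.08  0.89 -1.34]
h -30 60 [ 0.45 -0.06  2.01 -0.17  0.68 -1.25]
h -30 70 [ 0.48 -0.14  2.15 -0.35  0.48 -1.07]
h -30 80 [ 0.52 -0.2   2.29 -0.83  0.29 -0.57]
h -30 90 None
h -30 100 [ 0.61 -0.14  2.51  3.86  0.54  1.06]
h -30 110 None
h -15 0 [ 0.36  0.51  1.35  0.03  1.54 -1.45]
h -15 10 [ 0.38  0.38  1.49  0.01  1.35 -1.44]
h -15 20 [ 0.39  0.26  1.63 -0.01  1.17 -1.41]
h -15 30 [ 0.41  0.14  1.77 -0.05  0.97 -1.38]
h -15 40 [ 0.43  0.04  1.91 -0.12  0.77 -1.31]
h -15 50 [ 0.46 -0.06  2.05 -0.23  0.56 -1.19]
h -15 60 [ 0.49 -0.13  2.18 -0.52  0.36 -0.91]
h -15 70 None
h -15 80 [ 0.56 -0.16  2.42  4.05  0.38  0.84]
h -15 90 [ 0.6  -0.07  2.51  3.72  0.68  1.2 ]
h -15 100 None
h -15 110 None
h 0 0 [ 0.38  0.36  1.55 -0.    1.23 -1.43]
h 0 10 [ 0.39  0.24  1.69 -0.03  1.04 -1.4 ]
h 0 20 [ 0.41  0.13  1.82 -0.08  0.85 -1.35]
h
[... 214 characters left out ...]
3.62 0.83 1.3 ]
h 0 90 None
h 0 100 None
h 0 110 [0.63 0.68 2.48 3.53 1.94 1.58]
l 0 [ 0.42  0.21  1.93 -0.35  0.34 -1.1 ]
l 5 [ 0.41  0.22  1.85 -0.22  0.48 -1.24]
l 10 [ 0.4   0.24  1.77 -0.14  0.62 -1.31]
l 15 [ 0.39  0.27  1.69 -0.1   0.75 -1.36]
l 20 [ 0.39  0.31  1.6  -0.06  0.89 -1.39]
l 25 [ 0.38  0.35  1.51 -0.04  1.02 -1.41]
l 30 [ 0.37  0.41  1.41 -0.03  1.16 -1.43]
l 35 [ 0.36  0.47  1.3  -0.01  1.29 -1.44]
l 40 [ 0.36  0.53  1.19 -0.    1.42 -1.45]
l 45 [ 0.35  0.6   1.07  0.01  1.55 -1.46]
l 50 [ 0.35  0.68  0.95  0.02  1.68 -1.46]
l 55 [ 0.34  0.77  0.81  0.03  1.82 -1.46]
l 60 [ 0.34  0.87  0.66  0.04  1.96 -1.46]
l 65 [ 0.34  0.98  0.47  0.05  2.12 -1.46]
l 70 None
l 75 None
```

```bash
python3 - <<'E'
from h import *
p=D(-20)+.06; a0=.06
def off(a,r): return hasp(a)+np.array([-np.sin(a),0,np.cos(a)])*2+r*np.array([-np.sin(p),0,np.cos(p)])
bot.line_to([250,450,330],vel=250)
bot.movep(tcp(off(a0,110),p),att(p,1))
bot.line_to(tcp(off(a0,45),p),vel=120)
save(viewer.capture("wrist"),"w1"); save(viewer.capture("scene"),"s1")
print(sensors.current_time_s(),sensors.current_position(),tcp(off(a0,45),p))
E
```

```text
3.05 [512.78867848 242.84395596 213.16550133] [512.39774956 242.55600841 212.18769872]
```

View pics/w1.png

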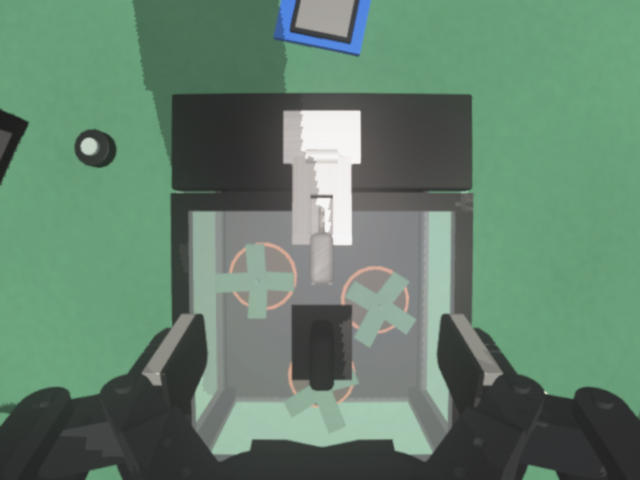

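View pics/s1.png

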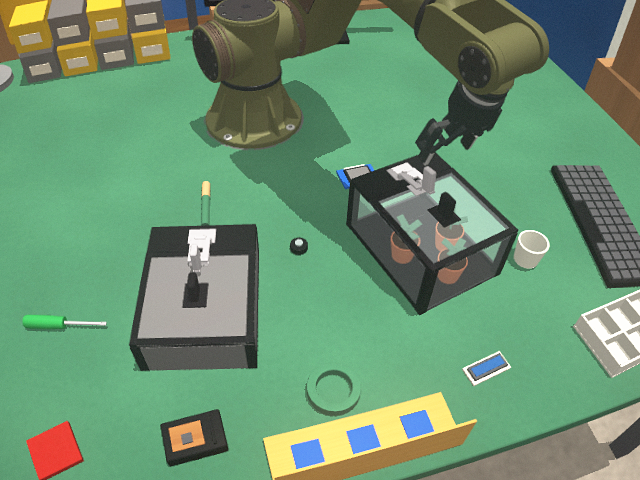

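The wrist view shows the tab at (321,258), centred between the pads at columns 205 and 440. The scene view shows the parts case is well clear. I'll check the x position by projection, then pinch.

```bash
python3 - <<'E'
from h import *
c=viewer.capture("wrist")
for a in (0,.06,.12):
    h=hasp(a);u=np.array([-np.sin(a),0,np.cos(a)]);v=np.array([np.cos(a),0,np.sin(a)])
    print(a,[proj(c,W(*(h+18*u+s*v))).round(0).tolist() for s in(-13,0,13)])
print("hinge",proj(c,W(-85,0,142)),"deckfront",proj(c,[W(-130,-100,130),W(-130,100,130),W(-66,100,130),W(-66,-100,130)]).round(0).tolist(), "fin top",proj(c,[W(19,0,176),W(51,0,176)]).round(0).tolist())
a=cv2.imread("pics/w1.png")[180:400,240:400];cv2.imwrite("pics/w1z.png",cv2.resize(a,None,fx=2.7,fy=2.7))
E
```

```text
0 [[[323.0, 239.0]], [[323.0, 264.0]], [[323.0, 289.0]]]
0.06 [[[323.0, 234.0]], [[323.0, 259.0]], [[323.0, 285.0]]]
0.12 [[[323.0, 228.0]], [[323.0, 254.0]], [[323.0, 280.0]]]
hinge [[322.41043949 154.34468807]] deckfront [[171.0, 91.0], [473.0, 91.0], [473.0, 187.0], [171.0, 187.0]] fin top [[323.0, 333.0], [323.0, 390.0]]
```

View pics/w1z.png

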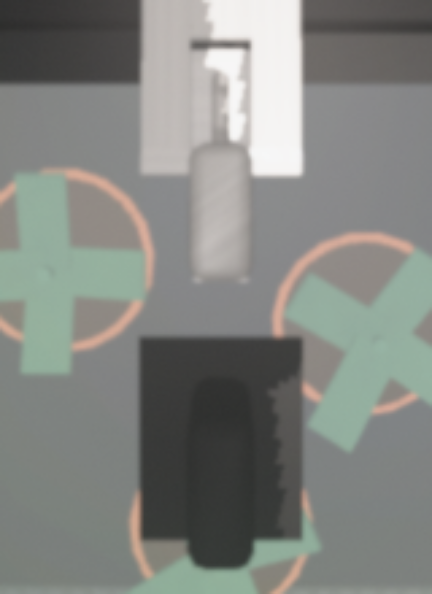

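The projection agrees with the picture to about 2 px for the tab (232–283) and 3 px for the deck edge, with the hasp about 0.07 rad open. Next I'll descend, pinch and swing.

```bash
python3 - <<'E'
from h import *
a0=.06; pp=D(-20)
def G(a): return hasp(a)+np.array([-np.sin(a),0,np.cos(a)])*2
hit=bot.line_to(tcp(G(a0),pp+a0),vel=60,f_stop=15)
print(hit,sensors.current_position(),sensors.current_wrist_force().round(1))
if not hit:
    eoat.move_gripper(0.0); print("w",sensors.current_gripper_width(),sensors.current_wrist_force().round(1))
    for d in (10,18,26,34,42,50,58):
        a=D(d); h=bot.line_to(tcp(G(a),pp+a),att(pp+a,1),vel=70,f_stop=40)
        print(d,h,sensors.current_wrist_force().round(1),sensors.current_gripper_width())
        if h: break
print(sensors.current_time_s()); save(viewer.capture("wrist"),"w2"); save(viewer.capture("scene"),"s2"); 
E
```

```text
False [500.1397414  239.61362933 169.40381399] [0.  0.4 0.6]
w 0.06741862232143855 [ 2.3  0.6 -0. ]
10 False [-0.4 -0.3  1.6] 0.06983834469704027
18 False [-0.7 -1.1 -0. ] 0.07079711366215719
26 False [-0.5 -0.5 -1.9] 0.0677576362619488
34 False [-2.1 -0.3 -3.6] 0.06809398302275046
42 False [-2.2  0.8 -5.5] 0.06707688723230895
50 False [-1.1  0.7 -6.3] 0.06119880881885639
58 False [ -1.4   2.1 -10.5] 0.05897148952485006
6.7833
```

View pics/w2.png

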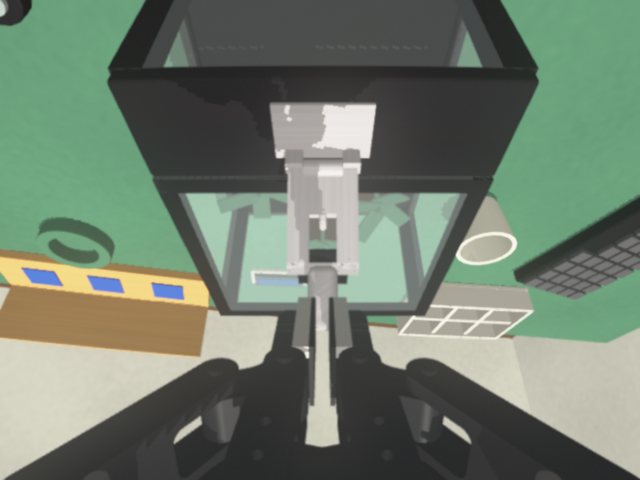

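View pics/s2.png

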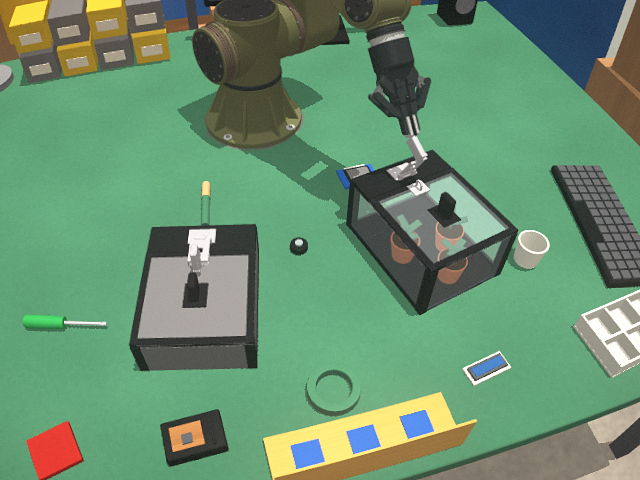

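The hasp is up at about 58° with the tab (322,290 in the wrist view) still between the pads. I'll release it, go behind the strap and push it forward.

```bash
python3 - <<'E'
from h import *
a=D(58); p=D(38)
g=hasp(a)+np.array([-np.sin(a),0,np.cos(a)])*2
eoat.move_gripper(0.35)
bk=np.array([-np.sin(p),0,np.cos(p)])
bot.line_to(tcp(g+70*bk,p),vel=150)
bot.movep(W(-60,0,310),att(0,1))
eoat.move_gripper(0.0)
bot.line_to(W(0,0,300),vel=200)
h=bot.line_to(W(-2,0,200),vel=150,f_stop=10); print("down",h)
if not h:
    h=bot.line_to(W(-99,0,200),vel=80,f_stop=15)
    print("push",h,RB.inv().apply(sensors.current_position()-O),sensors.current_wrist_force().round(1))
print(sensors.current_time_s()); save(viewer.capture("wrist"),"w3"); save(viewer.capture("scene"),"s3")
E
python3 -c "
import cv2
a=cv2.imread('pics/s3.png')[60:320,320:530];cv2.imwrite('pics/s3z.png',cv2.resize(a,None,fx=2.3,fy=2.3,interpolation=2))"
```

```text
down False
push False [-9.89167215e+01  1.60065330e-02  1.99965012e+02] [-1.   0.1  3.9]
11.7
```

View pics/s3z.png

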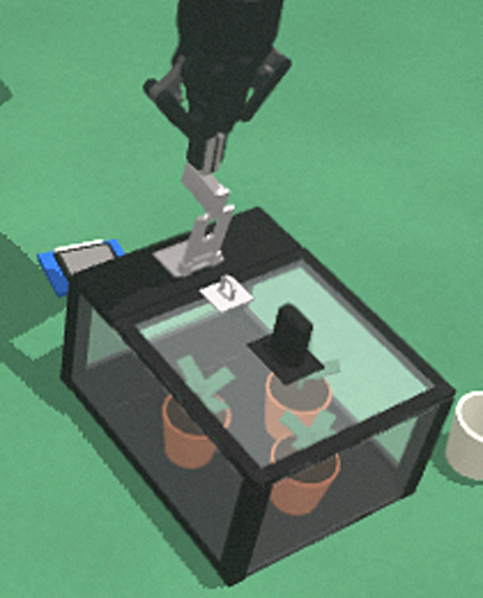

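View pics/w3.png

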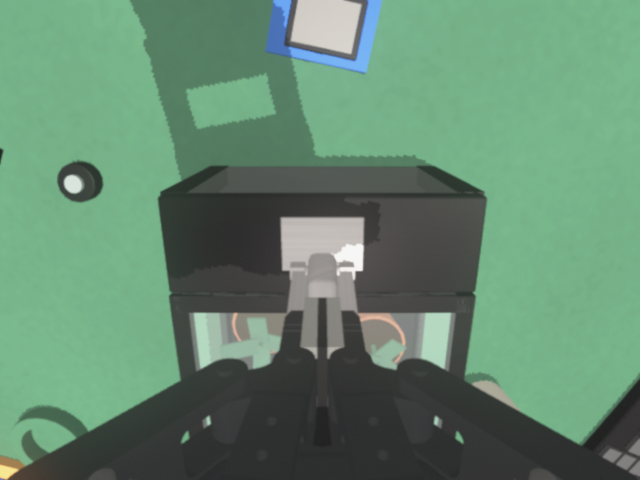

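```bash
python3 - <<'E'
from h import *
c=viewer.capture("scene")
f=lambda P:((proj(c,W(*P))[0]-[320,60])*2.3).round(0).tolist()
print("tcp",f((-99,0,200)),"tip",f((-99,0,186)))
for d in (80,90,100,110,118,130):
    a=D(d);h=np.array([-85,0,142]);u=np.array([np.cos(a),0,np.sin(a)]);n=np.array([-np.sin(a),0,np.cos(a)])
    print(d,"strap end",f(h+78*u),"tab tops",f(h+78*u+44*n),f(h+52*u+44*n))
E
python3 -c "
import cv2
a=cv2.imread('pics/s3.png')[90:190,370:450];cv2.imwrite('pics/s3y.png',cv2.resize(a,None,fx=6,fy=6,interpolation=2))"
```

```text
tcp [197.0, 192.0] tip [195.0, 205.0]
80 strap end [221.0, 192.0] tab tops [190.0, 155.0] [183.0, 177.0]
90 strap end [211.0, 182.0] tab tops [179.0, 152.0] [175.0, 178.0]
100 strap end [201.0, 174.0] tab tops [169.0, 153.0] [168.0, 180.0]
110 strap end [191.0, 168.0] tab tops [160.0, 156.0] [163.0, 185.0]
118 strap end [183.0, 166.0] tab tops [154.0, 161.0] [159.0, 190.0]
130 strap end [172.0, 166.0] tab tops [146.0, 171.0] [154.0, 200.0]
```

View pics/s3y.png

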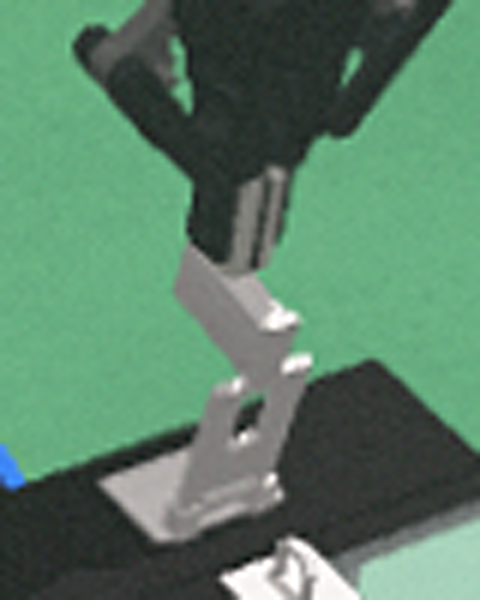

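```bash
python3 - <<'E'
from h import *
print(sensors.current_gripper_width(),sensors.current_wrist_force(),sensors.current_position(),sensors.current_ee_rot(),att(0,1))
c=viewer.capture("wrist"); print(proj(c,[W(-99,0,186),W(-85,0,142),W(-66,0,130)]).round(0))
f=lambda P:proj(c,W(*P))[0].round(0).tolist()
for d in (70,80,90,100,110):
    a=D(d);h=np.array([-85,0,142]);u=np.array([np.cos(a),0,np.sin(a)]);n=np.array([-np.sin(a),0,np.cos(a)])
    print(d,"strap end",f(h+78*u),"tab tops",f(h+78*u+44*n),f(h+52*u+44*n))
a=c["pixels"][200:480,220:430,::-1];cv2.imwrite("pics/w3z.png",cv2.resize(a,None,fx=2.1,fy=2.1,interpolation=2))
E
```

```text
-0.0044900258109264275 [-1.61305757 -0.70980532  3.3577917 ] [426.3643319  221.74523958 199.96474451] [ 0.43737268 -0.43722116 -0.55558233  0.5557617 ] [np.float64(-0.437280769900018), np.float64(0.437280769900018), np.float64(0.555684738206519), np.float64(-0.555684738206519)]
[[323. 279.]
 [323. 271.]
 [323. 291.]]
70 strap end [323.0, 387.0] tab tops [324.0, 323.0] [323.0, 277.0]
80 strap end [323.0, 367.0] tab tops [324.0, 283.0] [323.0, 249.0]
90 strap end [323.0, 342.0] tab tops [323.0, 242.0] [323.0, 224.0]
100 strap end [323.0, 312.0] tab tops [323.0, 204.0] [323.0, 201.0]
110 strap end [323.0, 279.0] tab tops [323.0, 172.0] [323.0, 183.0]
```

View pics/w3z.png

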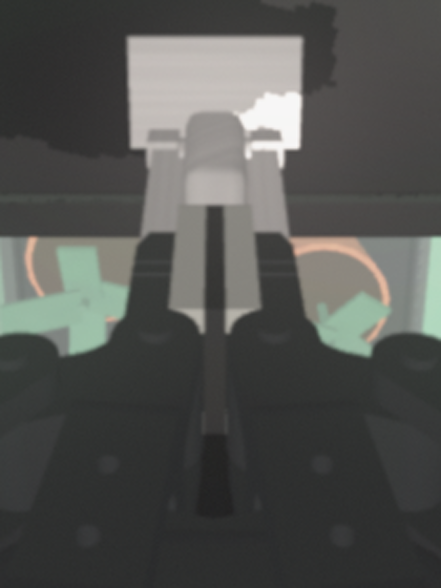

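The pictures and the commanded pose disagree. The hasp seems to be at about 80–90°, with the shut fingertips at (410,135) in the scene view, higher than TCP−14 would put them. I'll lift straight up and measure the tip.

```bash
python3 - <<'E'
from h import *
print(bot.finger_overhang)
bot.line_to(W(-99,0,290),vel=150)
C={n:viewer.capture(n) for n in("scene","top","wrist")}
P=sensors.current_position();print(P,sensors.current_time_s())
for n in C: save(C[n],n+"4"); print(n,proj(C[n],[P,P-[0,0,14]]).round(1).tolist())
for n,(x,y,w,h,s) in {"scene":(350,50,120,150,4),"top":(90,240,150,140,4)}.items():
    cv2.imwrite(f"pics/{n}4z.png",cv2.resize(C[n]["pixels"][y:y+h,x:x+w,::-1],None,fx=s,fy=s,interpolation=2))
E
```

```text
14.0
[426.03137164 221.60313494 288.96675767] 12.8
scene [[412.3, 103.7], [411.2, 110.3]]
top [[120.2, 347.2], [125.2, 346.4]]
wrist [[323.3, 291.4], [323.2, 279.0]]
```

View pics/scene4z.png

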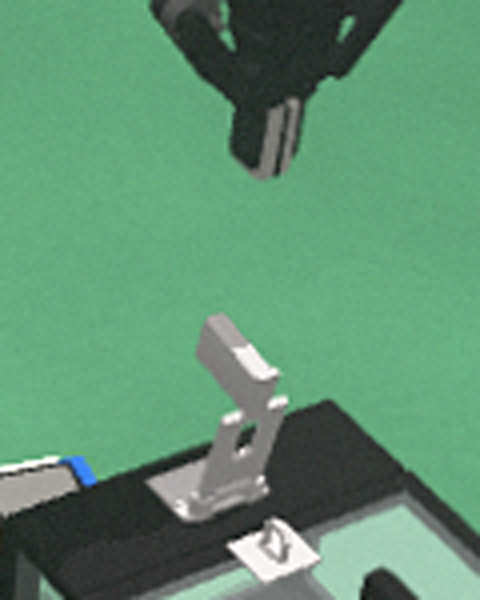

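View pics/wrist4.png

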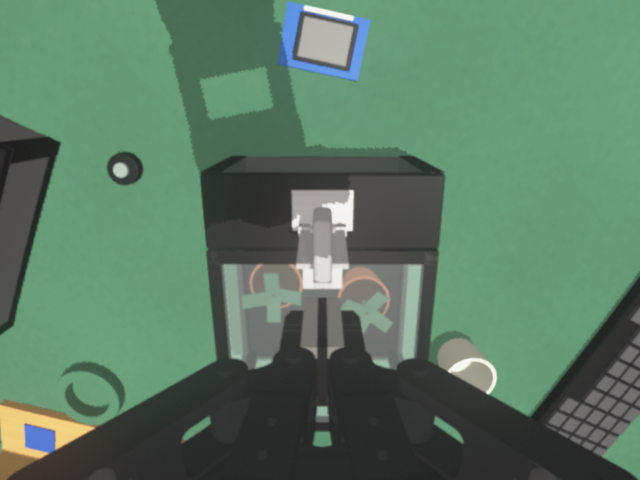

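```bash
python3 - <<'E'
from h import *
P=sensors.current_position(); r=rot(sensors.current_ee_rot())
C={n:viewer.capture(n) for n in("scene","wrist")}
for n in C:
  print(n,[(d,proj(C[n],P+r.apply([0,d,11])).round(0).tolist()[0],proj(C[n],P+r.apply([0,d,-11])).round(0).tolist()[0]) for d in (14,0,-10,-20,-30)])
o1,v1=ray(C["scene"],(415.5,94.5)); o2,v2=ray(C["wrist"],(323,312))
A=np.c_[v1,-v2]; s=np.linalg.lstsq(A,o2-o1,rcond=None)[0]; a=o1+s[0]*v1;b=o2+s[1]*v2
print("tri",a,b,r.inv().apply((a+b)/2-P))
c=C["wrist"]
print("open pads predicted",[(x,d,proj(c,P+r.apply([x,d,0])).round(0).tolist()[0]) for x in(42,-42) for d in(1,-20,-33)])
E
python3 -c "
import cv2
a=cv2.imread('pics/wrist4.png')[190:390,230:420];cv2.imwrite('pics/w4z.png',cv2.resize(a,None,fx=3,fy=3,interpolation=2))"
```

```text
scene [(14, [408.0, 107.0], [415.0, 113.0]), (0, [409.0, 101.0], [416.0, 107.0]), (-10, [409.0, 96.0], [417.0, 102.0]), (-20, [410.0, 91.0], [418.0, 97.0]), (-30, [411.0, 86.0], [418.0, 92.0])]
wrist [(14, [323.0, 257.0], [323.0, 299.0]), (0, [323.0, 268.0], [323.0, 312.0]), (-10, [323.0, 277.0], [323.0, 323.0]), (-20, [323.0, 287.0], [323.0, 335.0]), (-30, [324.0, 298.0], [324.0, 349.0])]
tri [427.48601867 224.13843269 308.84292849] [426.64770119 221.57082067 308.08049038] [  0.96673075 -19.4974408   -1.2676142 ]
open pads predicted [(42, 1, [415.0, 290.0]), (42, -20, [426.0, 311.0]), (42, -33, [434.0, 328.0]), (-42, 1, [232.0, 290.0]), (-42, -20, [221.0, 312.0]), (-42, -33, [213.0, 328.0])]
```

View pics/w4z.png

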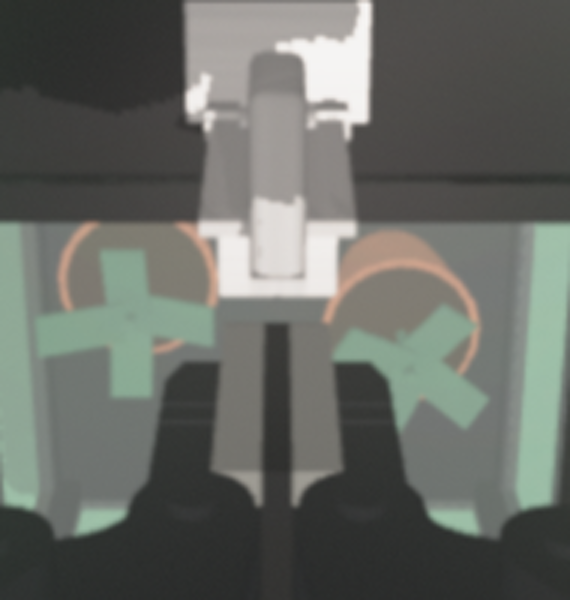

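The two views put the shut tips about 20 mm behind the reported TCP, not 14 mm ahead, so the tool is roughly 34 mm shorter than stated. This explains both the 0.067 pinch width (pads on the tab's rounded edge) and the fingers passing over the strap. I'll correct for it and push again, lower.

```bash
python3 - <<'E'
from h import *
bot.line_to(W(-30,0,290),vel=200)
h=bot.line_to(W(-30,0,170),vel=150,f_stop=8); print("down",h)
if not h:
    h=bot.line_to(W(-102,0,170),vel=80,f_stop=15)
    print("push",h,RB.inv().apply(sensors.current_position()-O),sensors.current_wrist_force().round(1))
bot.hold(.25)
c=viewer.capture("scene");save(viewer.capture("wrist"),"w5"); print(sensors.current_time_s())
cv2.imwrite("pics/s5z.png",cv2.resize(c["pixels"][60:210,350:470,::-1],None,fx=4,fy=4,interpolation=2))
f=lambda P:((proj(c,W(*P))[0]-[350,60])*4).round(0).tolist()
for d in (80,90,100,110,118,130):
    a=D(d);h=np.array([-85,0,142]);u=np.array([np.cos(a),0,np.sin(a)]);n=np.array([-np.sin(a),0,np.cos(a)])
    print(d,"strap end",f(h+78*u),"tab tops",f(h+78*u+44*n),f(h+52*u+44*n))
E
```

```text
down False
push False [-1.01817007e+02 -1.82964923e-02  1.69980557e+02] [-0.2 -0.2  0.6]
15.7417
80 strap end [264.0, 334.0] tab tops [211.0, 270.0] [198.0, 309.0]
90 strap end [247.0, 316.0] tab tops [192.0, 265.0] [185.0, 309.0]
100 strap end [229.0, 302.0] tab tops [174.0, 266.0] [173.0, 313.0]
110 strap end [212.0, 293.0] tab tops [158.0, 272.0] [163.0, 322.0]
118 strap end [198.0, 289.0] tab tops [147.0, 280.0] [156.0, 331.0]
130 strap end [180.0, 289.0] tab tops [134.0, 298.0] [149.0, 348.0]
```

View pics/s5z.png

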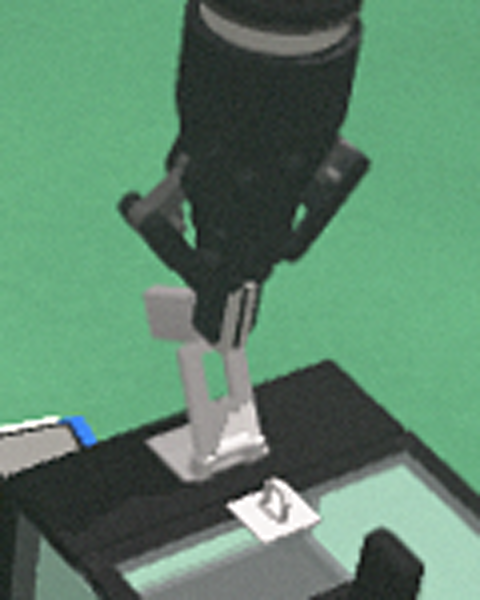

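View pics/w5.png

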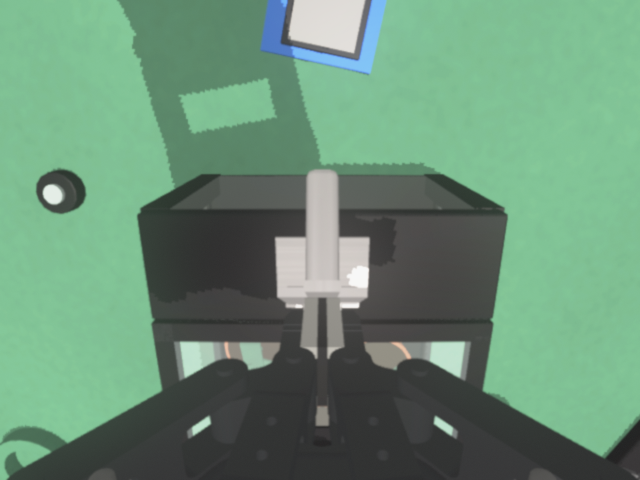

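The scene view shows the tab at zoom (147,290)–(150,335), which is about 116°, past the 100° needed, and the lid is still shut. Next I'll recheck the lid arc's IK with the corrected tool length.

```bash
cat >> h.py <<'E'
def tcpc(g,p,e=39): return W(*g)+e*RB.apply([np.sin(p),0,-np.cos(p)])
E
python3 - <<'E'
from h import *
np.set_printoptions(suppress=True)
bot.line_to(W(-60,0,200),vel=150); bot.line_to(W(-60,0,320),vel=200)
for p0 in (25,35,40,45):
    L=[ik(tcpc(lid(D(a)),D(p0-a)),att(D(p0-a),1)) for a in range(0,71,5)]
    print(p0,["--" if j is None else "ok" for j in L], None if L[0] is None else np.round(L[0],2))
    p=D(p0); print(ik(tcpc(lid(0)+90*np.array([-np.sin(p),0,np.cos(p)]),p),att(p,1)) is not None)
print(sensors.current_time_s())
E
```

```text
25 ['ok', 'ok', 'ok', 'ok', 'ok', 'ok', 'ok', 'ok', 'ok', 'ok', 'ok', 'ok', 'ok', 'ok', '--'] [ 0.39  0.34  1.73 -0.11  0.64 -1.34]
True
35 ['ok', 'ok', 'ok', 'ok', 'ok', 'ok', 'ok', 'ok', 'ok', 'ok', 'ok', 'ok', 'ok', 'ok', 'ok'] [ 0.4   0.3   1.84 -0.24  0.4  -1.21]
True
40 ['ok', 'ok', 'ok', 'ok', 'ok', 'ok', 'ok', 'ok', 'ok', 'ok', 'ok', 'ok', 'ok', 'ok', 'ok'] [ 0.41  0.29  1.89 -0.39  0.29 -1.06]
True
45 ['ok', 'ok', 'ok', 'ok', 'ok', 'ok', 'ok', 'ok', 'ok', 'ok', 'ok', 'ok', 'ok', 'ok', 'ok'] [ 0.41  0.29  1.94 -0.74  0.19 -0.72]
True
16.9833
```

```bash
python3 - <<'E'
from h import *
p=D(30); b=np.array([-np.sin(p),0,np.cos(p)]); g=lid(0)+np.array([0,0,2])
eoat.move_gripper(0.6)
bot.movep(tcpc(g+100*b,p),att(p,1))
h=bot.line_to(tcpc(g+4*b,p),vel=100,f_stop=8); print(h,sensors.current_wrist_force().round(1))
c=viewer.capture("scene"); save(viewer.capture("wrist"),"w6"); print(sensors.current_time_s())
cv2.imwrite("pics/s6z.png",cv2.resize(c["pixels"][80:260,350:500,::-1],None,fx=3.3,fy=3.3,interpolation=2))
E
```

```text
False [ 0.2  0.1 -0.1]
19.5583
```

View pics/s6z.png

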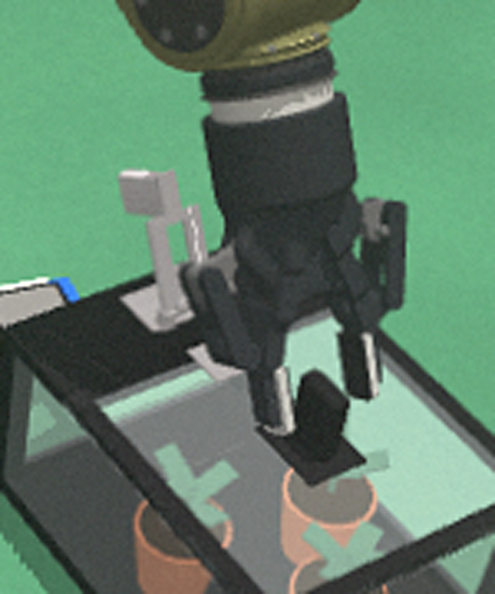

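View pics/w6.png

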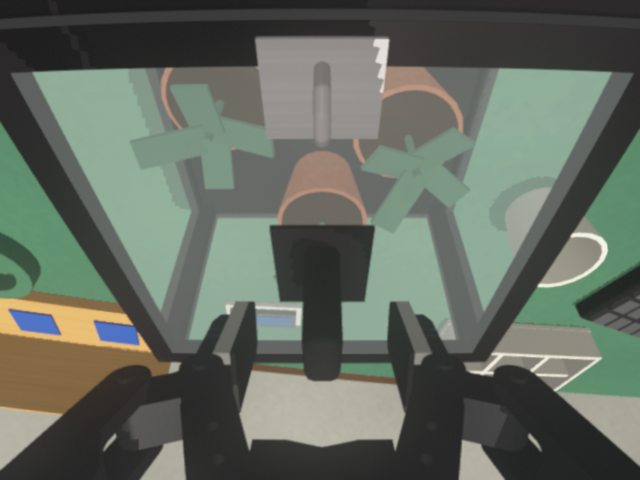

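The fin at (322,310) sits centred between the pads, and the hasp stands folded back out of the way. I'll grip it and lift.

```bash
python3 - <<'E'
from h import *
p0=D(30); e=35 
def G(a): return lid(a)+2*np.array([np.sin(a),0,np.cos(a)])
eoat.move_gripper(0.0); w=sensors.current_gripper_width(); print("w",w,sensors.current_wrist_force().round(1))
if w>.12:
  for d in (6,13,20,27,34,41,48,55,61,66):
    a=D(d); h=bot.line_to(tcpc(G(a),p0-a,e),att(p0-a,1),vel=70,f_stop=45)
    print(d,h,sensors.current_wrist_force().round(1),round(sensors.current_gripper_width(),3))
    if h: break
print(sensors.current_time_s()); save(viewer.capture("scene"),"s7")
E
```

```text
w 0.1497425148784767 [-5.7 -1.9  6. ]
6 False [-10.1  -3.2   8.9] 0.151
13 False [-11.2  -3.1  11.1] 0.15
20 False [-10.6  -3.5  11.5] 0.151
27 False [-11.2  -4.2  12.7] 0.147
34 False [-12.4  -3.2  13.2] 0.149
41 False [-11.3  -3.5  15.5] 0.15
48 False [-6.5 -2.7 12.5] 0.152
55 False [-5.3 -1.9 16.7] 0.148
61 False [-3.2 -2.2 17.6] 0.151
66 False [-2.6 -2.5 17.8] 0.15
23.0917
```

View pics/s7.png

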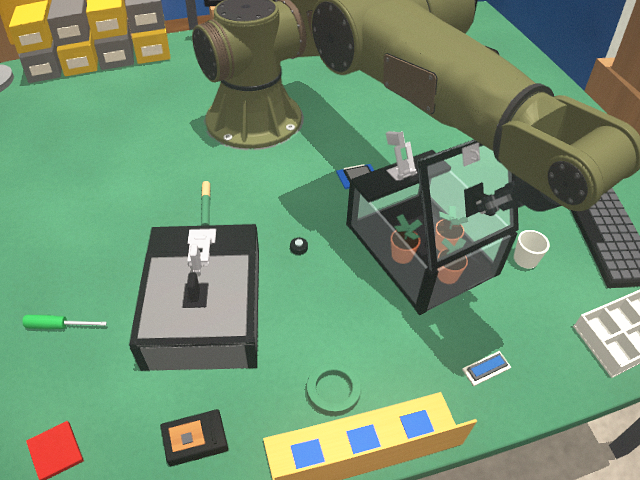

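The lid is held at about 66° (front edge around (425,160)–(475,145)) and the hasp is still back at (400,150). I'll release and back off along the tool axis.

```bash
python3 - <<'E'
from h import *
a=D(66);p=D(30)-a;g=lid(a)+2*np.array([np.sin(a),0,np.cos(a)])
b=np.array([-np.sin(p),0,np.cos(p)])
eoat.move_gripper(0.5); print(sensors.current_wrist_force().round(1))
for r in (100,80,65,50):
    try: h=bot.line_to(tcpc(g+r*b,p,35),vel=100,f_stop=20); print(r,h); break
    except bot.Unreachable: print("unreach",r)
print(sensors.current_time_s(),sensors.current_wrist_force().round(1)); save(viewer.capture("scene"),"s8"); save(viewer.capture("wrist"),"w8")
E
```

```text
[-0.3  0.2 -0.7]
unreach 100
unreach 80
unreach 65
unreach 50
23.5333 [-0.3  0.2 -0.7]
```

View pics/s8.png

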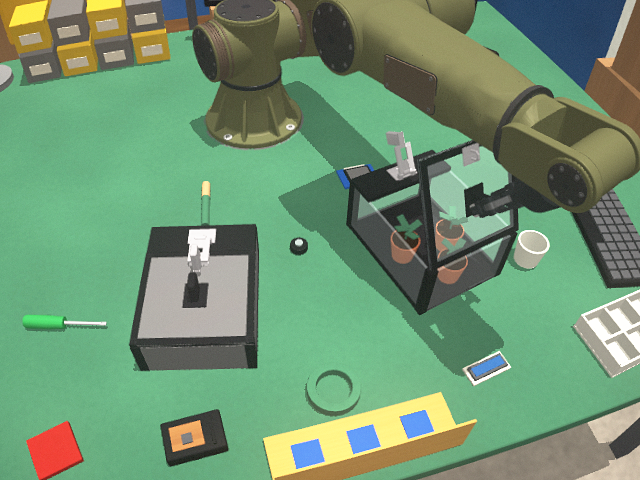

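View pics/w8.png

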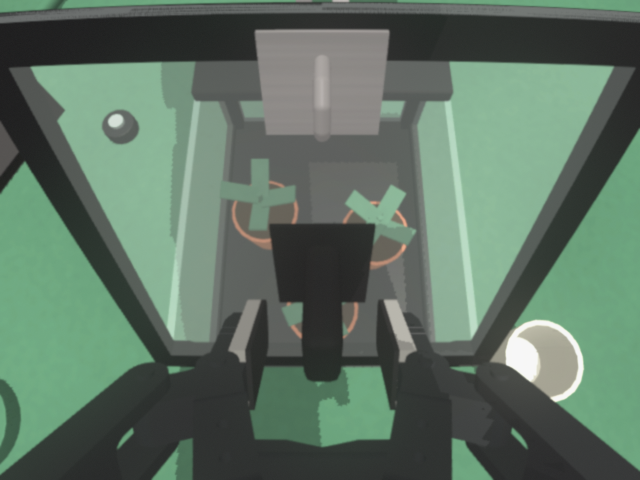

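```bash
python3 - <<'E'
from h import *
P=sensors.current_position(); p0=D(-36)
print(sensors.current_qpos().round(2), P)
for th in (0,10,20,30,45,60,75,90):  # direction from vertical toward -x
    d=np.array([np.cos(D(90-th))*1,0,0])
    v=RB.apply([np.sin(D(20-th)),0,np.cos(D(20-th))])
    print("dir",20-th,[("%d:"%r)+"".join("x" if ik(P+r*v,att(p0+D(q),1)) is None else "o" for q in (0,6,12,18,25)) for r in (10,20,30,45,60,80,110)])
E
```

```text
[ 0.33  1.12  0.33  0.08  2.32 -1.44] [619.84400298 268.54675651 201.06723924]
dir 20 ['10:ooooo', '20:xoooo', '30:xoooo', '45:xoooo', '60:xxooo', '80:xxxoo', '110:xxxxo']
dir 10 ['10:ooooo', '20:xoooo', '30:xoooo', '45:xoooo', '60:xxooo', '80:xxooo', '110:xxxoo']
dir 0 ['10:ooooo', '20:ooooo', '30:ooooo', '45:xoooo', '60:xoooo', '80:xoooo', '110:xxooo']
dir -10 ['10:ooooo', '20:ooooo', '30:ooooo', '45:ooooo', '60:ooooo', '80:xoooo', '110:xoooo']
dir -25 ['10:ooooo', '20:ooooo', '30:ooooo', '45:ooooo', '60:ooooo', '80:ooooo', '110:ooooo']
dir -40 ['10:ooooo', '20:ooooo', '30:ooooo', '45:ooooo', '60:ooooo', '80:ooooo', '110:ooooo']
dir -55 ['10:ooooo', '20:ooooo', '30:ooooo', '45:ooooo', '60:ooooo', '80:ooooo', '110:ooooo']
dir -70 ['10:ooooo', '20:ooooo', '30:ooooo', '45:ooooo', '60:ooooo', '80:ooooo', '110:ooooo']
```

```bash
python3 - <<'E'
from h import *
P=sensors.current_position(); p0=D(-36); v=RB.apply([np.sin(D(20)),0,np.cos(D(20))])
for r,q in ((10,2),(25,5),(45,8),(60,13),(80,19),(110,26)):
    h=bot.line_to(P+r*v,att(p0+D(q),1),vel=60,f_stop=15); print(r,h,sensors.current_wrist_force().round(1))
    if h: break
print(sensors.current_time_s()); save(viewer.capture("scene"),"s9"); save(viewer.capture("wrist"),"w9")
E
```

```text
10 False [-0.5 -0.1  0.8]
25 False [-0.6 -0.8  0.3]
45 False [-0.1 -0.9 -0.1]
60 False [ 1.2 -0.6 -0.8]
80 False [ 0.5  0.1 -1.1]
110 False [ 0.6  0.4 -1.4]
26.3583
```

View pics/s9.png

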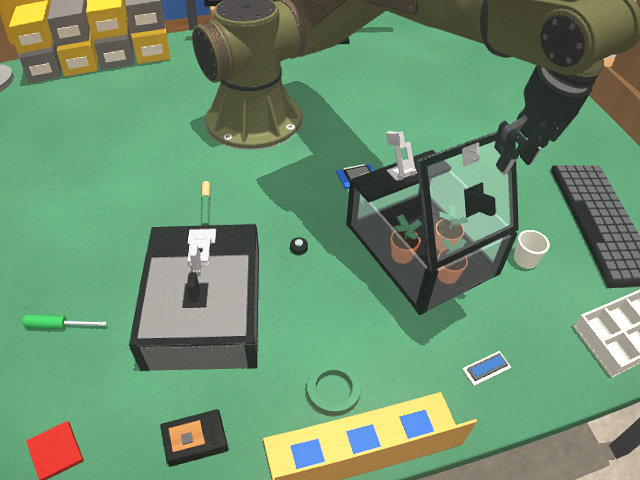

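View pics/w9.png

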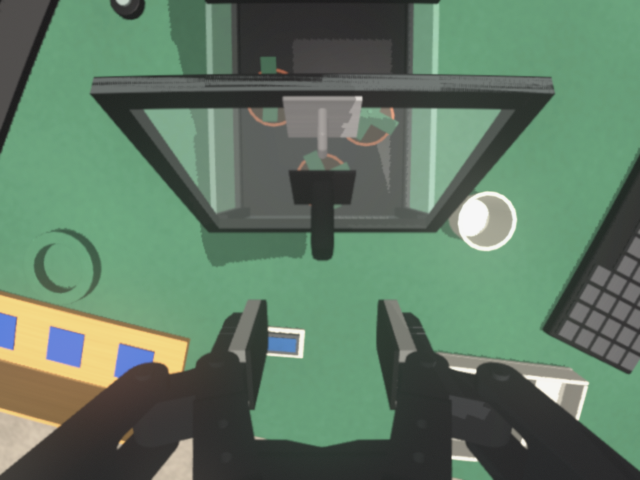

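The gripper is clear in both views: the fin ends at (322,258) in the wrist view, with the fingertips well below it at row 300. I'll check the lid angle from its front corners at (421,163) and (512,135) in the scene view.

```bash
python3 - <<'E'
from h import *
c=viewer.capture("scene")
for d in (50,55,60,65,70):
    a=D(d); print(d,[proj(c,W(130-196*np.cos(a),y,130+196*np.sin(a)))[0].round(0).tolist() for y in(-100,100)])
for d in (100,110,118,130):
    a=D(d);h=np.array([-85,0,142]);u=np.array([np.cos(a),0,np.sin(a)]);n=np.array([-np.sin(a),0,np.cos(a)])
    print(d,[proj(c,W(*(h+k*u+44*n)))[0].round(0).tolist() for k in(78,52)])
cv2.imwrite("pics/s10z.png",cv2.resize(c["pixels"][110:250,370:530,::-1],None,fx=4,fy=4,interpolation=2))
E
```

```text
50 [[400.0, 157.0], [492.0, 124.0]]
55 [[405.0, 157.0], [498.0, 124.0]]
60 [[412.0, 157.0], [505.0, 124.0]]
65 [[418.0, 159.0], [513.0, 125.0]]
70 [[425.0, 162.0], [520.0, 127.0]]
100 [[393.0, 126.0], [393.0, 138.0]]
110 [[390.0, 128.0], [391.0, 140.0]]
118 [[387.0, 130.0], [389.0, 143.0]]
130 [[384.0, 135.0], [387.0, 147.0]]
```

View pics/s10z.png

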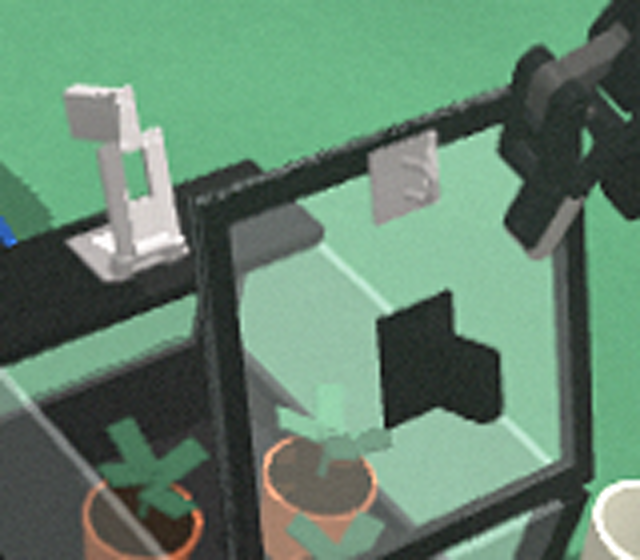

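The lid's left corner is at (418,159.5), which is 65°. The tab is at (386.5,131), which is about 118°. Both are good, so I'm handing in.

```bash
python3 - <<'E'
from h import *
bot.hold(.3); print(sensors.current_wrist_force().round(1),sensors.current_time_s()); ticket.close_job()
E
```

```text
[0.8 0.  0. ] 26.8083
the job is handed in; nothing more can be done
```

The grow box's hasp is folded back and its lid stands open on its own. I handed the job in at 26.8 s of the 54 s allowed. No verdict came back, so the figures below are my own readings from the pictures.

**What I did:** I pinched the hasp tab and swung it up to about 58°, then pushed it over from behind with shut fingers while the lid was still shut. I then gripped the lid's fin, raised it along its arc, let go and backed the gripper off.

**Last checks:**
- **Lid:** about 65° in the scene view, and it stayed there after release.
- **Hasp:** about 118°.
- **Robot:** clear of everything, with the wrist force under 1 N.
- **Parts case:** I never went near it.

**What disagreed:**
- **Fingertips:** two camera views put the shut tips about 20 mm behind the reported TCP, not the stated 14 mm ahead of it.
- **Effect:** the first hasp pinch only caught the tab's top edge, and the first push rode over the tab, leaving the hasp near 80°. I corrected for about 34 mm and pushed again, and the fin grip then read a width of 0.15.
- **Retreat:** the straight back-off from the raised lid was out of reach, so I used an upward path with some tilt. It met no contact.

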